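# Close up the tool case

### The job

Pack up the tool case: push the upright flap inside it down flat over the tools first, and only then push the open lid over and fully shut. Do it with gentle fingertip pushes and no slamming; do not lift, tip or shove the case, and leave the things around it where they are.

Things in the scene. Friction and masses are not known exactly. Their poses are not given: they have to be found in the camera images.
- case: grey steel case without its lid, 240 (its x) x 200 (its y) x 80 tall, walls 4 thick, about 3.5 kg, loose on the bench (it can be shoved). Origin: centre of its underside; z up. The lid is hinged on the top of its +y wall, the flap just inside its -y wall (the wall with two latches and a handle); both hinge lines run along its x.
- lid (a joint): lid angle in rad: 0 shut, about 1.57 upright, 2.0 leaning fully back. Starts open at 1.6 to 1.9. The lid is a flat plate 240 along the hinge x 200 x 12 thick, about 0.45 kg; shut, its underside lies on the rim at 80 and its top is 92 above the bench. Stiff hinge: it stays where it is left and does not fall; turning it takes about 0.65 Nm, plus or minus up to 0.55 Nm of its own weight.
- lid_hinge (a point): middle of the lid's hinge line, on the case (0, 100, 80 in the case frame), at the lid's underside
- lid_edge (a point): middle of the lid's free edge, 200 from its hinge, half-way through its thickness
- flap (a joint): flap angle in rad: 0 folded down flat inside the case, about 1.57 upright. Starts at 1.35 to 1.7. The flap is a slotted aluminium plate 180 along the hinge x 120 x 4 thick, about 0.15 kg; it folds inward, towards the lid's hinge; flat, its upper face is 66 above the bench (14 below the rim). Upright, the upper face is the one towards the -y wall. Stiff hinge, about 0.16 Nm: it stays where it is left.
- flap_hinge (a point): middle of the flap's hinge line, on the case (0, -85, 62 in the case frame), at the face that is the underside when folded
- flap_edge (a point): middle of the flap's free edge, 120 from its hinge, half-way through its thickness
- marker: black marker pen with a grey cap, 125 long, 14 thick, lying along its x (mm); bystander, leave alone; origin at its underside
- flux_jar: small amber jar, 48 across, 45 tall (mm); bystander, leave alone; origin at its underside
- spool: grey spool, 56 across, 40 tall (mm); bystander, leave alone; origin at its underside
- blank: flat copper blank 80 x 55 x 6 (mm); bystander, leave alone; origin at its underside
- hammer: hammer lying along its x (mm); bystander, leave alone; origin at its underside
- screwdriver: screwdriver lying along its x (mm); bystander, leave alone; origin at its underside

How it is judged:
By the outcome, as a careful person would: the job done as asked, in the order asked, and still so for the second after the job is handed in, with the robot touching nothing.
It also fails if it takes over 58 s, if anything falls off the work surface, if the arm or the gripper's body presses on something with over 40 N, if the wrist force passes 120 N, or if a joint passes its speed limit or range.

### The arm

A 6-joint arm with a two-finger parallel gripper is mounted at the origin on the work surface. World frame = base frame: x ahead of the robot, y to its left, z up, the work surface at z = 0. Lengths are in m, angles in degrees, forces in N, time in s.
With the tool pointing down it reaches from about 0.35 to 0.875 m from the base axis. Payload 4.2 kg.
Tool frame: the origin (TCP) lies midway between the tips of the shut fingers; the grasp point (between the pads) lies 19 mm behind it; z points along the fingers, y is the line along which they close (so a half turn about z gives the same grasp; the last joint's range is limited). The gripper opens to 87 mm and grips with 3 to 60 N. Pads are 19 mm wide; open, the fingers measure 117 mm over their backs; the gripper's body (75 mm by 190 mm) begins 51 mm behind the grasp point.
Start: joints at [84.546, 22.042, 0.453, 0, -68.411, -14.817], TCP at [0.217, 0.586, 0.223] pointing down, gripper open.
Joint ranges: [-179.83, 179.83], [-69.29, 118.12], [-61.27, 80.66], [-181.25, 117.63], [-171.15, -9.14], [-177.46, 177.46]. Speed limits (degrees/s): [159.86, 159.86, 180, 180, 180, 180].

### API

Orientations are given as a 3x3 rotation matrix whose columns are the frame's x, y, z axes.
In Python, from station import r, cams gives the robot as it stands.
- The arm moves only by the tool play_rows, never from a script. Its argument "commands" is text: rows parted by semicolons, each of 6 numbers parted by spaces: the shift along the world's x, y, z normalised to -1 to 1, where 1 is 30 mm, then the turn, a rotation vector about the world's x, y, z normalised to -1 to 1, where 1 is 0.15 rad. A call has 1 to 20 rows; each row shifts and turns the commanded pose from where the row before left it; what a row does not reach is not made up. A row lasts 1/10 s, in which the tool goes at most 50 mm and 8.59 degrees, less where a joint would pass 70% of its speed; a pose out of reach is approached as far as the arm can. A call with a number of a shift or a turn outside -1 to 1 is refused whole. A call with a gripper value outside its range is refused whole. "grip" is the finger opening in mm, from 0 to 87, set as the call begins (left out, the last holds). The fingers move at their own pace and stop on an object; the grip force is fixed at half the most. Time passes only in rows, so rows that do not move let the fingers close. It gives the time, the measured TCP pose, the force, the opening and the grip force at its end, in the units of the state.
- r.sense(): the state, without advancing time (a new reading comes with each control period).
- cams.capture(name): name is "scene" or "top" or "wrist"; returns (picture, depth): 384x512x3 uint8, blue, green, red; 384x512 float32, m along the optical axis (not along the pixel's ray), 0 where there is no reading.
- cams.camera_info(name): a dict with "mtx" (3x3 intrinsics, pixels), "k1" (the pictures are not rectified: a ray, as slopes to the right and down, at radius r is drawn at 1 + k1 r^2 times it, then the intrinsics apply), "R" (3x3) and "t" (3): a world point X has camera coordinates R X + t. Camera axes: x right, y down, z forward; pixel columns grow to the right and rows downward; lengths in m; the calibration is good to about 2 mm. A picture is of the moment at which its call begins: read the wrist's pose just before it. camera_info takes no time and is no camera call; for the wrist camera it gives the pose at the moment of the call.
- r.finish_job(): hands the job in; it is judged then, once.
The state is a dict: "time_s": time; "joints": joint angles; "joint_velocities": joint speeds; "effort": joint torques, N m; "tcp_pos": TCP position; "ee_rot": TCP orientation; "wrist_force": force on the tool from outside, world axes, zero at the start; "moment": the same for the moment, N m; "gripper_width": opening from 0.0 (shut) to 1.0 (fully open); "gripper_force": force on a finger pad.
Only numpy, scipy, OpenCV 4.12 (cv2) and the standard library are available. Lean on these libraries where they do the work, as an engineer would, in place of code of your own. Each camera call takes 0.05 s, during which the arm holds its last target. There are 200 camera calls.

## Working session

There is one attempt and no reset: what is moved stays moved. The work goes in short steps, Python scripts to look and compute and a tool call to move; the robot and the scene stay as the last step left them, time stands still between calls to the robot, and variables do not carry over. Pictures are saved under pics/ and viewed, at most 10 in all, crops included, and the job is handed in when it is done.

Besides the shell and the picture viewer there is one more tool, called in YAML: its name, and indented under it one key for each argument. play_rows: Moves the arm, as the interface text tells. Scaled input: -1 to 1 covers 30 mm each way for a shift and 0.15 rad each way for a turn. Its arguments: {"type":"object","properties":{"commands":{"type":"string"},"grip":{"type":"number"}},"required":["commands"]}

```bash
mkdir -p pics; cat > h.py <<'E'
import numpy as np, cv2
from station import r, cams
def cap(n,save):
    inf=cams.camera_info(n); im,d=cams.capture(n); cv2.imwrite('pics/'+save+'.png',im)
    np.savez('pics/'+save+'.npz',d=d,im=im,mtx=inf['mtx'],k1=inf['k1'],R=inf['R'],t=inf['t'])
def pts(f,uv=None):
    z=np.load('pics/'+f+'.npz'); d=z['d']
    if uv is None:
        v,u=np.mgrid[:384,:512]; uv=np.stack([u.ravel(),v.ravel()],1)
    uv=np.array(uv); M=np.array(z['mtx']); k=float(z['k1'])
    n=cv2.undistortPoints(uv.astype(float).reshape(-1,1,2),M,np.array([k,0,0,0.])).reshape(-1,2)
    dd=d[uv[:,1].astype(int),uv[:,0].astype(int)]
    P=np.c_[n*dd[:,None],dd]
    W=(P-z['t'].reshape(3))@z['R']
    W[dd==0]=np.nan
    return W
E
python3 - <<'E'
from h import *
cap('scene','s0');cap('top','t0')
a=cv2.imread('pics/s0.png');b=cv2.imread('pics/t0.png')
print(r.sense())
for n in('scene','top'):
    i=cams.camera_info(n);print(n,-np.array(i['R']).T@np.array(i['t']).ravel())
E
```

```text
{'time_s': 0.1, 'joints': array([ 8.45438287e+01,  2.20882022e+01,  3.87637714e-01, -2.38112167e-02,
       -6.84118961e+01, -1.48159443e+01]), 'joint_velocities': array([-0.03981476, -0.10500596,  0.09851136,  0.11493236, -0.07890707,
        0.00394295]), 'effort': array([-1.03853276e-03, -3.91688347e+01,  1.87935913e+01,  4.23193038e+00,
        1.34829531e-02, -6.88412092e-05]), 'tcp_pos': array([0.21636064, 0.58578337, 0.22155364]), 'ee_rot': array([[ 9.38004584e-01, -3.46622380e-01, -5.71310566e-04],
       [-3.46622827e-01, -9.38002634e-01, -1.91714099e-03],
       [ 1.28633156e-04,  1.99631632e-03, -9.99997999e-01]]), 'wrist_force': array([ 0.1052892 , -0.20072365, -0.11970318]), 'moment': array([-0.0128946 , -0.00730534,  0.00476622]), 'gripper_force': 0.0, 'gripper_width': 1.0000773617224905}
scene [ 1.53767368 -0.26467652  0.98569089]
top [0.46217619 0.00153833 1.27457604]
```

View pics/s0.png

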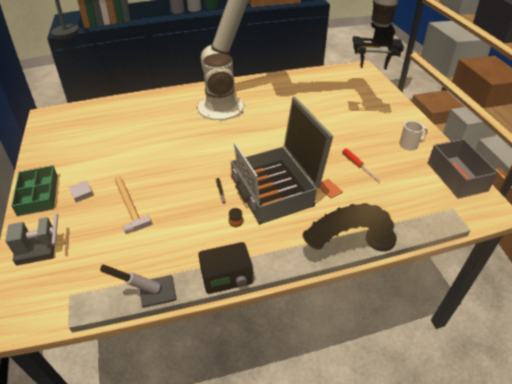

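View pics/t0.png

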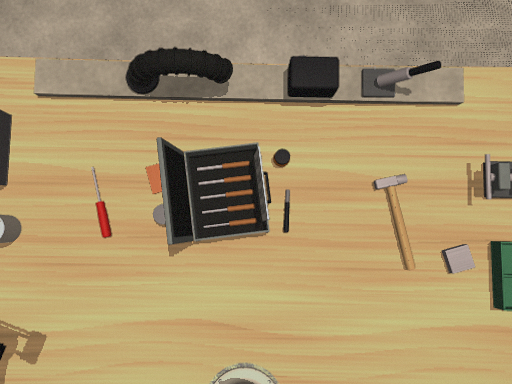

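The top view shows the case at about (228,192), with the lid hinge line at about x=190 px (world +y), the flap near (262,190) by the latches, the jar at (282,157), and the marker at (287,210). The spool (162,214) and blank (153,178) are behind the lid.

```bash
python3 - <<'E'
from h import *
W=pts('t0').reshape(384,512,3)
for u,v in [(188,152),(256,146),(268,234),(192,242),(162,142),(170,240),(161,140),(262,150),(265,190),(267,225),(269,190),(272,190),(175,190),(166,190),(180,190),(162,214),(282,157),(287,210),(262,160),(262,200)]: print(u,v,W[v,u].round(3))
W=W.reshape(-1,3)
S=pts('s0')
A=np.vstack([W,S]);A=A[np.isfinite(A).all(1)]
box=(A[:,0]>.35)&(A[:,0]<.8)&(A[:,1]>-.15)&(A[:,1]<.3)
m=box&(A[:,2]>.074)&(A[:,2]<.086);R=A[m]
print(len(R)); print(cv2.minAreaRect(R[:,:2].astype(np.float32)*1000))
H=A[box&(A[:,2]>.1)]
print(H.min(0),H.max(0),len(H))
im=np.load('pics/s0.npz')['im'][90:230,210:350];cv2.imwrite('pics/c1.png',cv2.resize(im,None,fx=4,fy=4,interpolation=cv2.INTER_CUBIC))
im=np.load('pics/t0.npz')['im'][130:250,145:305];cv2.imwrite('pics/c2.png',cv2.resize(im,None,fx=5,fy=5,interpolation=cv2.INTER_CUBIC))
E
```

```text
188 152 [0.671 0.161 0.074]
256 146 [ 0.698 -0.021  0.041]
268 234 [ 0.456 -0.06  -0.001]
192 242 [0.43  0.152 0.001]
162 142 [0.658 0.194 0.272]
170 240 [0.441 0.167 0.281]
161 140 [0.662 0.195 0.276]
262 150 [ 0.694 -0.039  0.001]
265 190 [ 0.58  -0.05  -0.003]
267 225 [ 0.48  -0.053  0.078]
269 190 [ 0.576 -0.059  0.039]
272 190 [ 0.58  -0.069  0.002]
175 190 [0.556 0.17  0.217]
166 190 [0.55  0.18  0.279]
180 190 [0.56  0.165 0.17 ]
162 214 [0.505 0.231 0.042]
282 157 [ 0.667 -0.093  0.048]
287 210 [ 0.524 -0.111  0.013]
262 160 [ 0.665 -0.04   0.001]
262 200 [ 0.542 -0.037  0.125]
1023
((569.677490234375, 58.49457550048828), (249.47911071777344, 210.006591796875), 8.655768394470215)
[ 0.43043555 -0.05063178  0.10001466] [0.67692722 0.20852928 0.28406231] 5680
```

View pics/c1.png

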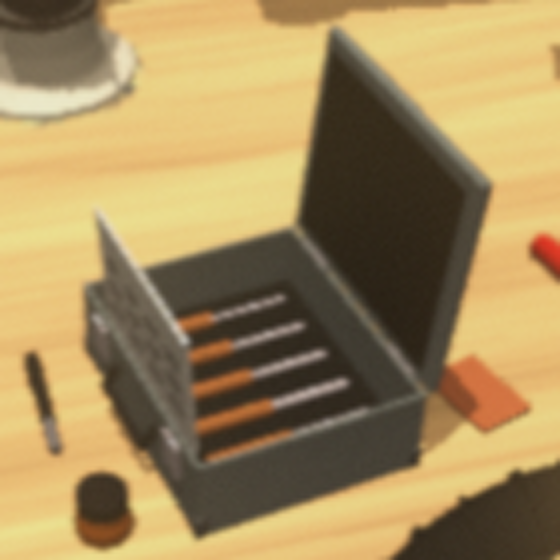

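View pics/c2.png

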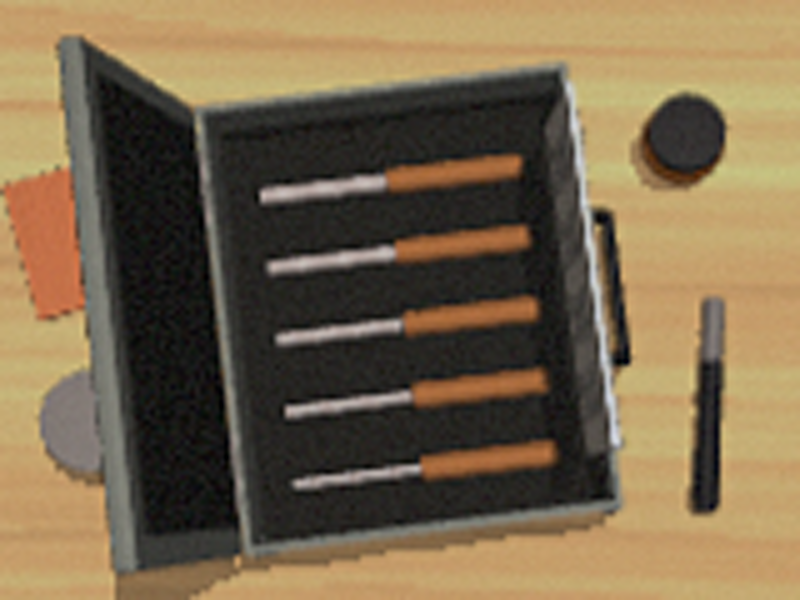

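```bash
python3 - <<'E'
from h import *
from scipy.optimize import least_squares
z=np.load('pics/t0.npz');s=np.load('pics/s0.npz')
def proj(X,z): 
    return cv2.projectPoints(np.array(X,float),cv2.Rodrigues(z['R'])[0],z['t'].reshape(3),z['mtx'],np.array([float(z['k1']),0,0,0]))[0].reshape(-1,2)
c2=lambda L:np.array(L)/5+[145-.4,130-.4]
c1=lambda L:np.array(L)/4+[210-.4,90-.4]
def model(p):
    x,y,a,l,f=p;R=np.array([[np.cos(a),-np.sin(a),0],[np.sin(a),np.cos(a),0],[0,0,1]])
    rim=[[.12,.1,.08],[.12,-.1,.08],[-.12,-.1,.08],[-.12,.1,.08]]
    n=np.array([0,-np.sin(l),np.cos(l)])  # lid u=(0,-cos,sin)
    u=np.array([0,-np.cos(l),np.sin(l)]);n=np.array([0,np.sin(l),np.cos(l)])
    lid=[[sx*.12,0,0]+np.array([0,.1,.08])+.2*u+t*n for sx,t in((1,0),(-1,0),(1,.012),(-1,.012))]
    v=np.array([0,np.cos(f),np.sin(f)])
    fl=[[sx*.09,-.085,.062]+.12*v for sx in(1,-1)]
    return [np.array(q)@R.T+[x,y,0] for q in(rim,lid,fl)]
top=c2([[200,108],[563,66],[620,508],[248,552]])
def res(p):
    rim,lid,fl=model(p)
    e=[proj(rim,z)-top, proj(lid[2:],z)-c2([[60,38],[115,570]]), proj(fl,z)-c2([[568,82],[614,446]]),
       proj(rim[1:3],s)-c1([[195,470],[88,290]]),proj(lid[2:],s)-c1([[490,185],[335,32]]),proj(fl,s)-c1([[188,348],[100,213]])]
    return np.vstack(e).ravel()
o=least_squares(res,[.57,.058,.14,1.7,1.5],loss='soft_l1');print(o.x,np.degrees(o.x[2:]));print(res(o.x).round(1).reshape(-1,2).tolist())
for q in model(o.x):print(q.round(3).tolist())
print(cams.camera_info('top')['mtx'])
E
```

```text
[0.56949104 0.05730195 0.14099389 1.67408351 1.64595462] [ 8.07835478 95.91791964 94.30625289]
[[-1.2, -0.8], [0.5, -1.2], [0.4, -0.4], [-0.9, 0.3], [-0.1, -0.9], [0.2, 0.4], [-0.3, -0.4], [-0.3, -0.1], [-0.1, -0.1], [-2.0, -1.6], [0.1, -0.3], [0.1, -2.0], [-0.6, -1.2], [-1.3, -1.8]]
[[0.674, 0.173, 0.08], [0.702, -0.025, 0.08], [0.465, -0.059, 0.08], [0.437, 0.139, 0.08]]
[[0.671, 0.194, 0.279], [0.434, 0.16, 0.279], [0.67, 0.205, 0.278], [0.432, 0.172, 0.278]]
[[0.672, -0.023, 0.182], [0.494, -0.048, 0.182]]
[[452.16675038   0.         250.70398601]
 [  0.         452.16675038 186.78815483]
 [  0.           0.           1.        ]]
```

play_rows:
  commands: "0 0 0.9 0 0 -0.3; 0 0 0.9 0 0 -0.3; 0 0 0.9 0 0 -0.3; 0 0 0.9 0 0 -0.3; 0 0 0.9 0 0 -0.3; 0.56 -1 0 0 0 -0.26; 0.56 -1 0 0 0 -0.26; 0.56 -1 0 0 0 -0.26; 0.56 -1 0 0 0 -0.26; 0.56 -1 0 0 0 -0.26; 0.56 -1 0 0 0 -0.26; 0.56 -1 0 0 0 -0.26; 0.56 -1 0 0 0 -0.26; 0.56 -1 0 0 0 -0.26; 0.56 -1 0 0 0 -0.26; 0.56 -1 0 0 0 -0.26; 0.56 -1 0 0 0 -0.26; 0.56 -1 0 0 0 -0.26; 0.56 -1 0 0 0 -0.26; 0.56 -1 0 0 0 -0.26"
  grip: 0

```text
time_s: 2.1
tcp_pos: [0.4687, 0.1349, 0.3572]
ee_rot: [[0.394, -0.919, -0.001], [-0.919, -0.394, -0.0], [-0.0, 0.001, -1.0]]
wrist_force: [0.1, 1.1, 0.7]
gripper_width: 0.007
gripper_force: 0.0
```

play_rows:
  commands: "0.567 -0.985 0 0 0 -0.25; 0.567 -0.985 0 0 0 -0.25; 0.567 -0.985 0 0 0 -0.25; 0.567 -0.985 0 0 0 -0.25; 0.567 -0.985 0 0 0 -0.25; 0.567 -0.985 0 0 0 -0.25; 0.567 -0.985 0 0 0 -0.25; 0 0 0 0 0 0; 0 0 0 0 0 0"

```text
time_s: 3.0
tcp_pos: [0.5875, -0.0711, 0.3564]
ee_rot: [[0.143, -0.99, -0.002], [-0.99, -0.143, 0.0], [-0.0, 0.002, -1.0]]
wrist_force: [-0.3, -0.2, -0.5]
gripper_width: 0.004
gripper_force: 0.0
```

```bash
cat > arc.py <<'E'
import numpy as np
a=.141;ex=np.array([np.cos(a),np.sin(a),0]);ey=np.array([-np.sin(a),np.cos(a),0]);c=np.array([.5695,.0573,0])
def w(x,y,z): return c+x*ex+y*ey+np.array([0,0,z])
def rows(W,start):
    W=np.array(W);cmd=np.round(np.diff(np.vstack([start,W]),axis=0)/.03,2)
    # carry rounding
    p=np.array(start,float);out=[]
    for q in W:
        s=np.round((q-p)/.03,2);p=p+s*.03;out.append('%g %g %g 0 0 0'%tuple(s))
    print('; '.join(out));print(p.round(4))
E
python3 - <<'E'
from arc import *
P=[]
for f in np.linspace(1.646,0,35):
    d=.105;y=-.085+d*np.cos(f)-.004*np.sin(f)-.0095;z=.062+d*np.sin(f)+.004*np.cos(f)
    P.append(w(0,y,z))
print(P[0],P[-1])
s=w(0,-.13,.166);print(s)
A=[s+(P[0]-s)*k/4 for k in range(1,5)]
rows(A+P[1:16],s); rows(P[16:],P[15])
E
```

```text
[ 0.5844496  -0.04802194  0.16640269] [0.5680244 0.0676958 0.066    ]
[ 0.58776932 -0.07140987  0.166     ]
-0.03 0.19 0 0 0 0; -0.03 0.2 0.01 0 0 0; -0.02 0.19 0 0 0 0; -0.03 0.2 0 0 0 0; -0.02 0.17 0.02 0 0 0; -0.03 0.16 0.01 0 0 0; -0.02 0.17 -0.01 0 0 0; -0.03 0.17 -0.01 0 0 0; -0.02 0.17 -0.01 0 0 0; -0.02 0.16 -0.03 0 0 0; -0.03 0.17 -0.03 0 0 0; -0.02 0.16 -0.04 0 0 0; -0.02 0.16 -0.05 0 0 0; -0.02 0.16 -0.06 0 0 0; -0.03 0.15 -0.07 0 0 0; -0.02 0.15 -0.07 0 0 0; -0.02 0.15 -0.08 0 0 0; -0.02 0.15 -0.09 0 0 0; -0.02 0.14 -0.09 0 0 0
[0.5743 0.0237 0.148 ]
-0.02 0.13 -0.1 0 0 0; -0.02 0.13 -0.11 0 0 0; -0.02 0.13 -0.11 0 0 0; -0.01 0.12 -0.12 0 0 0; -0.02 0.11 -0.13 0 0 0; -0.01 0.11 -0.13 0 0 0; -0.02 0.1 -0.13 0 0 0; -0.01 0.09 -0.14 0 0 0; -0.01 0.09 -0.15 0 0 0; -0.01 0.08 -0.15 0 0 0; -0.02 0.07 -0.15 0 0 0; -0 0.07 -0.16 0 0 0; -0.01 0.06 -0.15 0 0 0; -0.01 0.05 -0.17 0 0 0; -0.01 0.04 -0.16 0 0 0; -0 0.03 -0.17 0 0 0; -0 0.03 -0.16 0 0 0; -0.01 0.02 -0.17 0 0 0; 0 0.01 -0.17 0 0 0
[0.568  0.0677 0.0661]
```

play_rows:
  commands: "0 0 -0.7 0 0 0; 0 0 -0.7 0 0 0; 0 0 -0.7 0 0 0; 0 0 -0.7 0 0 0; 0 0 -0.7 0 0 0; 0 0 -0.7 0 0 0; 0 0 -0.7 0 0 0; 0 0 -0.7 0 0 0; 0 0 -0.75 0 0 0; 0 0 0 0 0 0; 0 0 0 0 0 0"

```text
time_s: 4.1
tcp_pos: [0.5876, -0.0699, 0.1677]
ee_rot: [[0.146, -0.989, 0.0], [-0.989, -0.146, -0.0], [0.0, -0.0, -1.0]]
wrist_force: [-0.2, -0.7, 0.8]
gripper_width: 0.005
gripper_force: 0.0
```

play_rows:
  commands: "-0.03 0.19 0 0 0 0; -0.03 0.2 0.01 0 0 0; -0.02 0.19 0 0 0 0; -0.03 0.2 0 0 0 0; -0.02 0.17 0.02 0 0 0; -0.03 0.16 0.01 0 0 0; -0.02 0.17 -0.01 0 0 0; -0.03 0.17 -0.01 0 0 0; -0.02 0.17 -0.01 0 0 0; -0.02 0.16 -0.03 0 0 0; -0.03 0.17 -0.03 0 0 0; -0.02 0.16 -0.04 0 0 0; -0.02 0.16 -0.05 0 0 0; -0.02 0.16 -0.06 0 0 0; -0.03 0.15 -0.07 0 0 0; -0.02 0.15 -0.07 0 0 0; -0.02 0.15 -0.08 0 0 0; -0.02 0.15 -0.09 0 0 0; -0.02 0.14 -0.09 0 0 0"

```text
time_s: 6.0
tcp_pos: [0.5738, 0.0248, 0.1487]
ee_rot: [[0.144, -0.99, -0.001], [-0.99, -0.144, -0.0], [-0.0, 0.001, -1.0]]
wrist_force: [0.4, -1.0, -0.7]
gripper_width: 0.008
gripper_force: 0.5
```

```bash
python3 - <<'E'
from h import *
cap('scene','s1')
im=np.load('pics/s1.npz')['im'][60:230,190:350];cv2.imwrite('pics/c3.png',cv2.resize(im,None,fx=3.5,fy=3.5,interpolation=cv2.INTER_CUBIC))
E
```

```text
(no output)
```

View pics/c3.png

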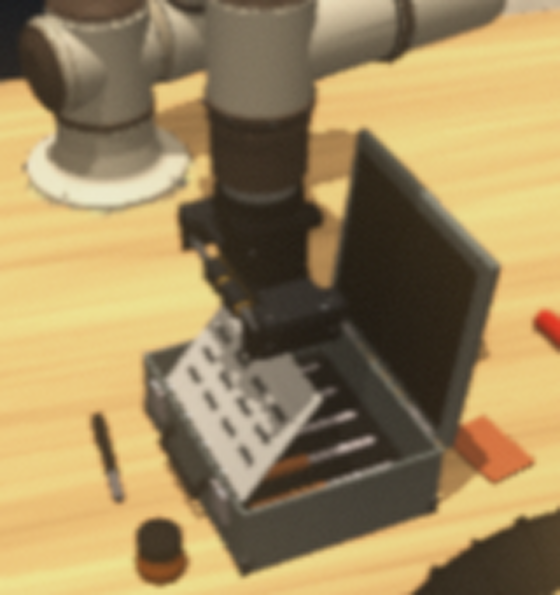

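The flap is tipping inward at the fingertip (edge at about (300,400) in the crop). The case has not shifted, so I continue.

play_rows:
  commands: "-0.02 0.13 -0.1 0 0 0; -0.02 0.13 -0.11 0 0 0; -0.02 0.13 -0.11 0 0 0; -0.01 0.12 -0.12 0 0 0; -0.02 0.11 -0.13 0 0 0; -0.01 0.11 -0.13 0 0 0; -0.02 0.1 -0.13 0 0 0; -0.01 0.09 -0.14 0 0 0; -0.01 0.09 -0.15 0 0 0; -0.01 0.08 -0.15 0 0 0; -0.02 0.07 -0.15 0 0 0; 0 0.07 -0.16 0 0 0; -0.01 0.06 -0.15 0 0 0; -0.01 0.05 -0.17 0 0 0; -0.01 0.04 -0.16 0 0 0; 0 0.03 -0.17 0 0 0; 0 0.03 -0.16 0 0 0"

```text
time_s: 7.75
tcp_pos: [0.5681, 0.0679, 0.0769]
ee_rot: [[0.144, -0.99, 0.0], [-0.99, -0.144, 0.0], [-0.0, -0.0, -1.0]]
wrist_force: [-0.9, 0.6, 1.6]
gripper_width: 0.008
gripper_force: 0.3
```

play_rows:
  commands: "0 0 -0.1 0 0 0; 0 0 -0.1 0 0 0; 0 0 -0.1 0 0 0; 0 0 -0.05 0 0 0; 0 0 0 0 0 0"

```text
time_s: 8.25
tcp_pos: [0.568, 0.0676, 0.0667]
ee_rot: [[0.144, -0.99, -0.0], [-0.99, -0.144, -0.0], [0.0, 0.0, -1.0]]
wrist_force: [-0.0, 0.1, 0.7]
gripper_width: 0.004
gripper_force: 0.0
```

play_rows:
  commands: "0 0 -0.04 0 0 0; 0 0 -0.04 0 0 0; 0 0 0 0 0 0"

```text
time_s: 8.55
tcp_pos: [0.5682, 0.0676, 0.0663]
ee_rot: [[0.145, -0.989, 0.001], [-0.989, -0.145, -0.0], [0.0, -0.001, -1.0]]
wrist_force: [-3.7, 0.0, 10.1]
gripper_width: 0.003
gripper_force: 4.9
```

play_rows:
  commands: "0 0 -0.04 0 0 0; 0 0 0 0 0 0"

```text
time_s: 8.75
tcp_pos: [0.5682, 0.0677, 0.0663]
ee_rot: [[0.145, -0.989, 0.001], [-0.989, -0.145, -0.001], [0.001, -0.001, -1.0]]
wrist_force: [-6.4, -0.3, 15.5]
gripper_width: 0.01
gripper_force: 7.7
```

play_rows:
  commands: "0 0 0.2 0 0 0; 0 0 0.8 0 0 0; 0 0 1 0 0 0; 0 0 1 0 0 0; 0 0 1 0 0 0; 0 0 1 0 0 0; 0 0 1 0 0 0; 0 0 1 0 0 0; 0 0 1 0 0 0; 0 0 1 0 0 0; -0.12 0.85 0 0 0 0; -0.12 0.85 0 0 0 0; -0.12 0.85 0 0 0 0; -0.12 0.85 0 0 0 0; -0.12 0.85 0 0 0 0; -0.12 0.85 0 0 0 0; 0 0 0 0 0 0; 0 0 0 0 0 0"

```text
time_s: 10.55
tcp_pos: [0.5463, 0.2209, 0.3329]
ee_rot: [[0.145, -0.989, -0.001], [-0.989, -0.145, -0.0], [0.0, 0.001, -1.0]]
wrist_force: [-0.2, -0.6, -0.5]
gripper_width: 0.007
gripper_force: 0.0
```

```bash
python3 - <<'E'
from h import *
from arc import *
cap('top','t2'); cap('scene','s2')
im=np.hstack([cv2.resize(np.load('pics/t2.npz')['im'][120:260,130:310],None,fx=2.2,fy=2.2),cv2.resize(np.load('pics/s2.npz')['im'][60:230,190:350],None,fx=1.812,fy=1.812)[:308]])
cv2.imwrite('pics/c4.png',cv2.resize(im,(int(im.shape[1]),im.shape[0])));print(im.shape)
P=[]
for l in np.linspace(1.674,0,46):
    d=.175;y=.1-d*np.cos(l)+.012*np.sin(l)+.0095;z=.08+d*np.sin(l)+.012*np.cos(l)
    P.append(w(0,y,z))
S=r.sense()['tcp_pos'];print(S)
print('P0',P[0])
rows(P[1:20],P[0]);rows(P[20:38],P[19]);rows(P[38:],P[37])
E
```

```text
(308, 686, 3)
[0.54648852 0.22008161 0.3332101 ]
P0 [0.54990056 0.1953807  0.25283262]
0.03 -0.21 0.03 0 0 0; 0.03 -0.22 0.03 0 0 0; 0.03 -0.21 0.02 0 0 0; 0.03 -0.22 0 0 0 0; 0.03 -0.21 0.01 0 0 0; 0.03 -0.22 -0.01 0 0 0; 0.03 -0.21 -0.02 0 0 0; 0.03 -0.22 -0.02 0 0 0; 0.03 -0.21 -0.03 0 0 0; 0.03 -0.21 -0.04 0 0 0; 0.03 -0.21 -0.05 0 0 0; 0.03 -0.21 -0.05 0 0 0; 0.03 -0.21 -0.07 0 0 0; 0.03 -0.2 -0.07 0 0 0; 0.03 -0.2 -0.07 0 0 0; 0.03 -0.2 -0.09 0 0 0; 0.03 -0.19 -0.09 0 0 0; 0.02 -0.19 -0.1 0 0 0; 0.03 -0.19 -0.11 0 0 0
[0.5667 0.0772 0.2309]
0.03 -0.18 -0.11 0 0 0; 0.02 -0.18 -0.13 0 0 0; 0.03 -0.18 -0.12 0 0 0; 0.02 -0.17 -0.14 0 0 0; 0.02 -0.16 -0.14 0 0 0; 0.03 -0.16 -0.14 0 0 0; 0.02 -0.15 -0.16 0 0 0; 0.02 -0.15 -0.16 0 0 0; 0.02 -0.14 -0.16 0 0 0; 0.02 -0.14 -0.17 0 0 0; 0.02 -0.13 -0.17 0 0 0; 0.01 -0.12 -0.18 0 0 0; 0.02 -0.12 -0.18 0 0 0; 0.02 -0.11 -0.19 0 0 0; 0.01 -0.1 -0.19 0 0 0; 0.01 -0.09 -0.2 0 0 0; 0.02 -0.09 -0.2 0 0 0; 0.01 -0.08 -0.2 0 0 0
[0.5772 0.0036 0.1427]
0.01 -0.07 -0.2 0 0 0; 0.01 -0.07 -0.21 0 0 0; 0.01 -0.06 -0.21 0 0 0; 0.01 -0.05 -0.21 0 0 0; 0 -0.04 -0.22 0 0 0; 0.01 -0.03 -0.21 0 0 0; -0 -0.03 -0.22 0 0 0; 0 -0.02 -0.21 0 0 0
[ 0.5786 -0.0076  0.0921]
```

View pics/c4.png

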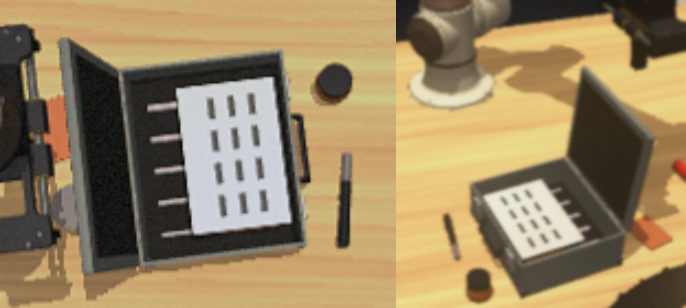

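The flap is flat in both views and the lid is untouched. The gripper is now behind the lid (about (30,140) on the left of the picture). Next I lower it and push the lid.

play_rows:
  commands: "0 0 -0.67 0 0 0; 0 0 -0.67 0 0 0; 0 0 -0.67 0 0 0; 0 0 -0.67 0 0 0; 0 0 0 0 0 0; 0.02 -0.14 0 0 0 0; 0.02 -0.14 0 0 0 0; 0.02 -0.14 0 0 0 0; 0.02 -0.14 0 0 0 0; 0.02 -0.14 0 0 0 0; 0.02 -0.14 0 0 0 0"

```text
time_s: 11.75
tcp_pos: [0.5506, 0.1963, 0.2539]
ee_rot: [[0.145, -0.989, 0.002], [-0.989, -0.145, 0.002], [-0.002, -0.003, -1.0]]
wrist_force: [-1.3, 3.8, 3.0]
gripper_width: 0.009
gripper_force: 2.1
```

play_rows:
  commands: "0.03 -0.21 0.03 0 0 0; 0.03 -0.22 0.03 0 0 0; 0.03 -0.21 0.02 0 0 0; 0.03 -0.22 0 0 0 0; 0.03 -0.21 0.01 0 0 0; 0.03 -0.22 -0.01 0 0 0; 0.03 -0.21 -0.02 0 0 0"

```text
time_s: 12.45
tcp_pos: [0.5569, 0.15, 0.2547]
ee_rot: [[0.144, -0.99, 0.001], [-0.99, -0.144, 0.0], [0.0, -0.001, -1.0]]
wrist_force: [1.5, 3.4, 2.6]
gripper_width: 0.006
gripper_force: 1.8
```

Contact forces are as expected (about 4 N), so I continue along the arc.

play_rows:
  commands: "0.03 -0.22 -0.02 0 0 0; 0.03 -0.21 -0.03 0 0 0; 0.03 -0.21 -0.04 0 0 0; 0.03 -0.21 -0.05 0 0 0; 0.03 -0.21 -0.05 0 0 0; 0.03 -0.21 -0.07 0 0 0; 0.03 -0.2 -0.07 0 0 0; 0.03 -0.2 -0.07 0 0 0; 0.03 -0.2 -0.09 0 0 0; 0.03 -0.19 -0.09 0 0 0; 0.02 -0.19 -0.1 0 0 0; 0.03 -0.19 -0.11 0 0 0"

```text
time_s: 13.65
tcp_pos: [0.5666, 0.0768, 0.2305]
ee_rot: [[0.144, -0.99, -0.001], [-0.99, -0.144, -0.0], [0.0, 0.001, -1.0]]
wrist_force: [0.4, 3.4, -0.1]
gripper_width: 0.004
gripper_force: 1.2
```

play_rows:
  commands: "0.03 -0.18 -0.11 0 0 0; 0.02 -0.18 -0.13 0 0 0; 0.03 -0.18 -0.12 0 0 0; 0.02 -0.17 -0.14 0 0 0; 0.02 -0.16 -0.14 0 0 0; 0.03 -0.16 -0.14 0 0 0; 0.02 -0.15 -0.16 0 0 0; 0.02 -0.15 -0.16 0 0 0; 0.02 -0.14 -0.16 0 0 0; 0.02 -0.14 -0.17 0 0 0; 0.02 -0.13 -0.17 0 0 0; 0.01 -0.12 -0.18 0 0 0; 0.02 -0.12 -0.18 0 0 0; 0.02 -0.11 -0.19 0 0 0; 0.01 -0.1 -0.19 0 0 0; 0.01 -0.09 -0.2 0 0 0; 0.02 -0.09 -0.2 0 0 0; 0.01 -0.08 -0.2 0 0 0"

```text
time_s: 15.45
tcp_pos: [0.5774, 0.0035, 0.1423]
ee_rot: [[0.144, -0.99, -0.0], [-0.99, -0.144, -0.0], [0.0, 0.0, -1.0]]
wrist_force: [-0.8, 0.0, 1.0]
gripper_width: 0.005
gripper_force: 0.7
```

play_rows:
  commands: "0.01 -0.07 -0.2 0 0 0; 0.01 -0.07 -0.21 0 0 0; 0.01 -0.06 -0.21 0 0 0; 0.01 -0.05 -0.21 0 0 0; 0 -0.04 -0.22 0 0 0; 0.01 -0.03 -0.18 0 0 0; 0 -0.03 -0.12 0 0 0; 0 -0.02 -0.12 0 0 0; 0 0 -0.08 0 0 0; 0 0 0 0 0 0"

```text
time_s: 16.45
tcp_pos: [0.5789, -0.0074, 0.096]
ee_rot: [[0.144, -0.99, -0.0], [-0.99, -0.144, -0.0], [0.0, 0.0, -1.0]]
wrist_force: [0.0, 0.2, 0.1]
gripper_width: 0.002
gripper_force: 0.0
```

play_rows:
  commands: "0 0 -0.05 0 0 0; 0 0 -0.05 0 0 0; 0 0 -0.05 0 0 0; 0 0 0 0 0 0"

```text
time_s: 16.85
tcp_pos: [0.579, -0.0075, 0.0924]
ee_rot: [[0.144, -0.99, 0.0], [-0.99, -0.144, -0.0], [0.0, -0.0, -1.0]]
wrist_force: [-2.3, -1.7, 4.5]
gripper_width: 0.002
gripper_force: 2.2
```

play_rows:
  commands: "0 0 -0.04 0 0 0; 0 0 0 0 0 0"

```text
time_s: 17.05
tcp_pos: [0.5791, -0.0075, 0.0924]
ee_rot: [[0.145, -0.989, 0.001], [-0.989, -0.145, -0.001], [0.001, -0.001, -1.0]]
wrist_force: [-4.1, -0.1, 10.4]
gripper_width: 0.005
gripper_force: 5.1
```

The lid has bottomed out at 92 mm. I retract and check.

play_rows:
  commands: "0 0 -0.03 0 0 0; 0 0 0 0 0 0; 0 0 0.2 0 0 0; 0 0 0.5 0 0 0; 0 0 1 0 0 0; 0 0 1 0 0 0; 0 0 1 0 0 0; 0 0 1 0 0 0; 0 0 1 0 0 0; 0 -1 0.5 0 0 0; 0 -1 0 0 0 0; 0 -1 0 0 0 0; 0 -1 0 0 0 0; 0 -1 0 0 0 0; 0 -1 0 0 0 0; 0 -1 0 0 0 0; 0 -1 0 0 0 0; 0 -1 0 0 0 0; 0 0 0 0 0 0; 0 0 0 0 0 0"

```text
time_s: 19.05
tcp_pos: [0.5787, -0.2776, 0.2747]
ee_rot: [[0.143, -0.99, -0.001], [-0.99, -0.143, 0.001], [-0.001, 0.001, -1.0]]
wrist_force: [-0.4, -0.3, -0.4]
gripper_width: 0.004
gripper_force: 0.0
```

```bash
python3 - <<'E'
from h import *
from arc import *
cap('top','t3'); cap('scene','s3')
A=np.vstack([pts('t3'),pts('s3')]);q=A-c;X=q@ex;Y=q@ey
for y in(-.09,-.05,0,.05,.09):
    m=(abs(X)<.1)&(abs(Y-y)<.008)&(A[:,2]<.15);print(y,m.sum(),np.median(A[m,2]).round(4))
m=(A[:,2]>.086)&(A[:,2]<.1)&(abs(X)<.16)&(abs(Y)<.15);print(cv2.minAreaRect(A[m][:,:2].astype(np.float32)*1000))
im=np.hstack([cv2.resize(np.load('pics/t3.npz')['im'][120:260,80:310],None,fx=2.2,fy=2.2),cv2.resize(np.load('pics/s3.npz')['im'][60:230,190:350],None,fx=1.812,fy=1.812)[:308]])
cv2.imwrite('pics/c5.png',im)
E
```

```text
-0.09 786 0.0916
-0.05 753 0.0938
0 743 0.0938
0.05 732 0.0939
0.09 717 0.092
((569.1868896484375, 60.06655502319336), (248.4635009765625, 207.9447479248047), 7.835598945617676)
```

View pics/c5.png

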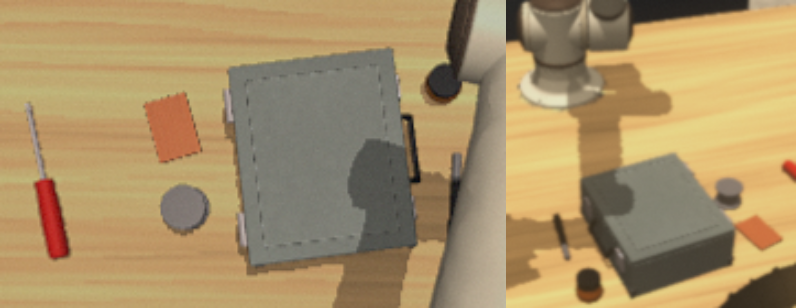

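The lid is flat and level at about 92 mm, the case has not moved, and the surrounding objects are in place. I hand in the job.

```bash
python3 -c "
from station import r
print(r.finish_job())"
```

```text
the job is handed in; nothing more can be done
None
```

The flap was pushed down flat first, then the lid was pushed fully shut (top at about 92 mm); the case and surrounding items stayed in place, and the job was handed in at about 19 s.

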